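# Lift the filled balm tin off the cooling rack with the lifting fork

### The arm

A 6-joint arm with a two-finger parallel gripper is mounted at the origin on a cart in front of the work surface, level with it; the furniture and walls round the work are solid. World frame = base frame: x ahead of the robot, y to its left, z up, the work surface at z = 0. Lengths are in mm, angles in rad, forces in N, time in s.
With the tool pointing down it reaches from about 300 to 750 mm from the base axis. Payload 8.5 kg.
Tool frame: the origin (TCP) lies between the finger pads; the fingertips stand 22 mm ahead of it and the grasp point (between the pads) lies 3 mm ahead of it; z points along the fingers, y is the line along which they close (so a half turn about z gives the same grasp; the last joint's range is limited). The gripper opens to 85 mm and grips with 20 to 120 N. Pads are 22 mm wide; open, the fingers measure 114 mm over their backs; the gripper's body (76 mm by 85 mm) begins 54 mm behind the grasp point. The pads swing forward as they close: fully open they stand 13 mm farther back than shut.
Start: joints at [-1.53, 0.381, 1.297, -0, 1.464, -0.215], TCP at [139.156, -532.087, 253.322] pointing down, gripper open.
Joint ranges: [-3.11, 3.11], [-0.89, 2.33], [0.22, 2.48], [-1.42, 4.56], [0.17, 2.85], [-2.88, 2.88]. Speed limits (rad/s): [2.39, 2.39, 3.14, 3.14, 3.14, 3.14].

### API

Orientations are given as a unit quaternion [x, y, z, w].
In Python, from station import bot gives the robot as it stands.
- The arm moves only by the shell command python3 -m crank 'ROWS'. ROWS is JSON, a list that holds one entry, the list of rows, each a list of 7 numbers: the shift along the tool's x, y, z in units of 25 mm (1.0 is 25 mm), then the turn, a rotation vector about the tool's x, y, z in units of 6 degrees (1.0 is 6 degrees), then the closure, from 0 (fully open) to 1 (shut). A call has 1 to 5 rows; each row is the pose to reach, as a shift and turn from the pose commanded when the call began, along the tool's axes at that moment; what a row does not reach only later rows make up. A row lasts 1/12 s, in which the tool goes at most 41.7 mm and 7.16 degrees, less where a joint would pass 70% of its speed; a pose out of reach is approached as far as the arm can. A call with a gripper value outside its range is refused whole. The fingers move at their own pace and stop on an object; the grip force is fixed at half the most. Time passes only in rows, so rows that repeat a pose let the fingers close. It gives the time, the measured TCP pose, the force and the opening at its end, in the units of the state.
- bot.observe(): the state, without advancing time (a new reading comes with each control period).
- bot.grab_frame(name): name is "scene" or "top" or "wrist"; returns (picture, depth): 480x640x3 uint8, red, green, blue; 480x640 float32, mm along the optical axis (not along the pixel's ray), 0 where there is no reading.
- bot.camera_model(name): a dict with "fx", "fy", "cx", "cy" (pixels), "rvec" (rotation vector, rad) and "tvec" (3), from world to camera coordinates, as OpenCV has them. Camera axes: x right, y down, z forward; pixel columns grow to the right and rows downward; lengths in mm; the calibration is good to about 2 mm. A picture is of the moment at which its call begins: read the wrist's pose just before it. camera_model takes no time and is no camera call; for the wrist camera it gives the pose at the moment of the call.
- bot.hand_in(): hands the job in, once; it reports no verdict.
Trained networks look in the newest picture that a camera, given by its name, has taken for a name from the list of things; names that differ only in an ending like _2 or _b are one class to them, and where a whole thing is asked for, a point or a joint stands for the part that bears it (a point fixed in the world has none). Each returns a list of dicts, best first, with "confidence" (0 to 1); they miss things now and then, are a little off and sometimes report something else, mostly with a low value. They report only what shows in the picture. A call takes as long as a camera call. They do not tell look-alikes from the thing itself.
- bot.spot_in(camera, target): "bbox" ([left, top, width, height] in pixels, round what is visible of it).
The state is a dict: "time": time; "qpos": joint angles; "qd": joint speeds; "effort": joint torques, N m; "tcp_pos": TCP position; "orientation": TCP orientation; "ft_force": force on the tool from outside, world axes, zero at the start; "wrist_torque": the same for the moment, N m; "gripper_width": opening from 0.0 (shut) to 1.0 (fully open).
Only numpy, scipy, OpenCV 4.12 (cv2) and the standard library are available. Lean on these libraries where they do the work, as an engineer would, in place of code of your own. Each camera call takes 0.05 s, during which the arm holds its last target. There are 200 camera calls.

### The job

Take the lifting fork from its rest, slide its blade between the rails under the one filled tin on the wire rack until the tin stands at the fork's upright heel or within a centimetre of it, and lift the tin off the rack on the blade. Keep the tin level, never touch it with the gripper, and leave the two empty tins where they stand. Finish still holding the fork, with the tin level and steady on its blade about 10 cm above the rails.

Things in the scene. Friction and masses are not known exactly. Their poses are not given: they have to be found in the camera images.
- fork_grip (a point): Lifting fork, 130 g: flat steel blade of two tines, upright heel plate at the blade's rear, black level handle (95 long, 16 wide, 22 mm high) running back from the top of the heel. Point: where to grasp, mid-height in the handle, its front end 32 mm ahead, rear end 63 mm behind. x runs from handle to tine tips, y across, z up. Heel 50 mm ahead, tips 110 mm ahead, blade underside 55 mm below.
- fork_seat (a point): Point on the top face of the fork's blade (24 mm wide over both tines, 3 mm thick, 60 mm long), 30 mm ahead of the heel and 30 mm behind the tips: here comes the centre of the tin's underside when the tin stands against the heel. 80 mm ahead of fork_grip and 52 mm lower; same axes. At the start the blade lies flat on the worktop.
- fork_rest: Fixed aluminium rest: upright plate 4 mm thick with an open-topped notch 25 mm wide (floor 44 mm, prongs 61 mm above the worktop), on a base 50 x 60 mm. The fork's handle lies in the notch, 42 mm behind fork_grip, so the fork stands level; raised 25 mm straight up it is free. Origin: on the worktop under the notch; x along the handle.
- rack: Fixed wire rack 90 mm deep (x), 250 mm wide (y), three bays at y = +88, 0, -88 mm. A bay is two 5 mm wire rails along x, 35 mm clear between, tops 45 mm above the worktop, bent down at x = -42 and +42 mm to a base frame 9 mm high; above that the space between a bay's rails is open, front and below. Origin: on the worktop under its centre; x from open front to back, z up.
- full_tin_center (a point): The filled tin: round aluminium, 55 mm in diameter, 24 mm high, no lid, balm nearly to the brim, 35 to 55 g. It stands on the two rails of one of the rack's three bays, within about 3 mm of the bay's centre. Point: its centre, 12 mm above its underside; z is its axis, up. Its turn about z means nothing.
- empty_tin_a_center (a point): An empty open aluminium tin of the same size on another bay, to be left alone. Point: its centre, 12 mm above its underside.
- empty_tin_b_center (a point): The second empty open aluminium tin, same size, on the remaining bay, to be left alone. Point: its centre, 12 mm above its underside.
Not all that is in view belongs to the job. What is shaped like the part that bears full_tin_center but pink is not meant.

How it is judged:
By the outcome, as a careful person would: the job done as asked, in the order asked, and still so for the second after the job is handed in, while the arm keeps its last pose, push and grip.
It also fails if it takes over 48 s, if anything falls off the work surface, if the arm or the gripper's body presses on something with over 40 N, if the wrist force passes 120 N, or if a joint passes its speed limit or range.

## Working session

There is one attempt and no reset: what is moved stays moved. The work goes in short steps, Python scripts to look and compute and a shell command to move; the robot and the scene stay as the last step left them, time stands still between calls to the robot, and variables do not carry over. Pictures are saved under pics/ and viewed, on a budget of 10 in all, crops included, one or two more only if the job needs it, and the job is handed in when it is done.

```bash
mkdir -p pics; cat > h.py <<'E'
import numpy as np,cv2
from station import bot
from scipy.spatial.transform import Rotation as R
def cam(n):
    m=bot.camera_model(n);K=np.array([[m['fx'],0,m['cx']],[0,m['fy'],m['cy']],[0,0,1]]);return K,cv2.Rodrigues(np.array(m['rvec'],float))[0],np.array(m['tvec'],float).ravel()
def cloud(n,d):
    K,Rm,t=cam(n);v,u=np.mgrid[0:480,0:640]
    p=np.stack([(u-K[0,2])/K[0,0]*d,(v-K[1,2])/K[1,1]*d,d],-1)
    w=(p-t)@Rm; w[d<=0]=np.nan; return w
def proj(n,P):
    K,Rm,t=cam(n);c=np.atleast_2d(P)@Rm.T+t;return (c[:,:2]/c[:,2:])*[K[0,0],K[1,1]]+K[:2,2]
def grab(n,f=None):
    im,d=bot.grab_frame(n)
    if f: cv2.imwrite('pics/'+f,cv2.cvtColor(im,cv2.COLOR_RGB2BGR))
    return im,cloud(n,d)
E
python3 - <<'E'
from h import *
s=bot.observe();print(s['time'],s['orientation'],s['tcp_pos'])
for n in('top','scene'):
    im,w=grab(n,n+'1.png')
    np.save(n+'1.npy',w)
    for t in('fork_grip','fork_rest','rack','full_tin_center','empty_tin_a_center'):
        for r in bot.spot_in(n,t)[:4]:
            b=r['bbox'];u,v=int(b[0]+b[2]/2),int(b[1]+b[3]/2)
            print(n,t,np.round(b),round(r['confidence'],2),np.round(w[min(v,479),min(u,639)]))
E
```

```text
0.0 [ 9.91832013e-01  1.27548895e-01  7.47143454e-05 -7.29082387e-04] [ 139.15684149 -531.83170067  252.71972433]
top fork_grip [432. 228.  34.  82.] 0.7 [ 483. -292.   66.]
top fork_rest [416. 282.  40.  36.] 0.81 [ 425. -266.   64.]
top fork_rest [275. 193.  28.  27.] 0.62 [604.  -2.  45.]
top rack [183. 186. 126.  56.] 0.62 [584.  76.  62.]
top rack [432. 227.  33.  82.] 0.19 [ 485. -293.   61.]
top full_tin_center [267. 271.  27.  27.] 0.92 [458.  15.  20.]
top full_tin_center [330. 235.  26.  30.] 0.88 [ 525. -103.   15.]
top full_tin_center [228. 189.  30.  32.] 0.82 [602.  84.  65.]
top full_tin_center [166. 277.  31.  27.] 0.79 [447. 204.  16.]
top empty_tin_a_center [179. 195.  30.  31.] 0.92 [596. 180.  46.]
scene fork_rest [389. 198.  29.  30.] 0.91 [ 432. -270.   26.]
scene rack [164. 243. 123. 101.] 0.61 [598. 100.   1.]
scene rack [388. 195.  35.  36.] 0.52 [ 430. -275.   23.]
scene full_tin_center [310. 226.  33.  30.] 0.83 [ 517. -107.   19.]
scene full_tin_center [296. 277.  30.  34.] 0.77 [461.  16.  20.]
scene full_tin_center [230. 354.  35.  37.] 0.76 [449. 200.  18.]
scene full_tin_center [210. 256.  35.  25.] 0.6 [593.  89.  65.]
scene empty_tin_a_center [173. 284.  37.  36.] 0.63 [602. 171.  46.]
```

View pics/top1.png

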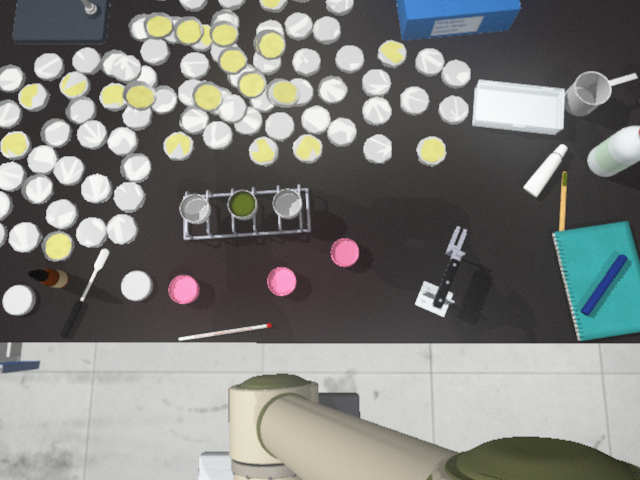

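View pics/scene1.png

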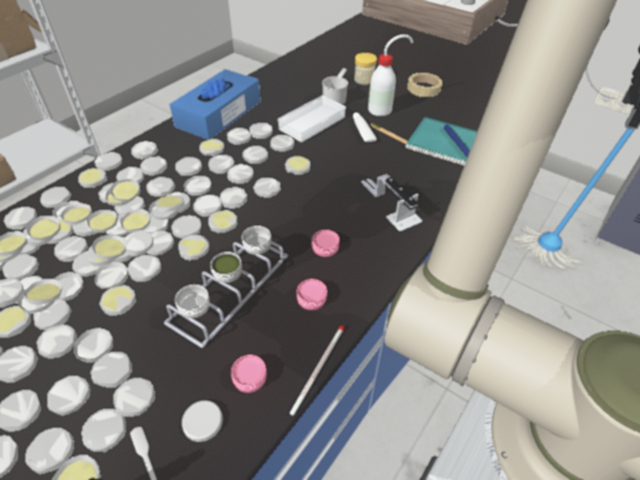

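The full tin is the middle one (green balm, top image 242,204), at about (602,84). The fork is at (450,265) in the top image. Next I'll measure the fork axis and the rack axis.

```bash
python3 - <<'E'
from h import *
w=np.load('top1.npy');im=cv2.imread('pics/top1.png')
def line(P):
    c=np.median(P,0);vt=np.linalg.svd(P-P.mean(0))[2][0];return P.mean(0),vt
reg=np.zeros(w.shape[:2],bool);reg[220:320,410:475]=1
z=w[...,2]; dark=im.max(-1)<90
P=w[reg&(z>50)&(z<75)&dark];m,v=line(P[:,:2]);v*=np.sign(v[0]);s=(P[:,:2]-m)@v
print('handle',len(P),m,np.degrees(np.arctan2(v[1],v[0])),s.min(),s.max(),np.median(P[:,2]))
print('ends',m+v*s.min(),m+v*s.max())
P=w[reg&(z>-3)&(z<9)&~dark&(w[...,0]>490)];print('blade',len(P),line(P[:,:2])if len(P)>3 else P)
P=w[reg&(z>50)&~dark];print('notch prongs',P[:, :].round()[:20])
reg[:]=0;reg[180:250,175:315]=1
P=w[reg&(z>33)&(z<80)];print('rack/tins',len(P))
for n,(u,vv) in dict(L=(194,209),M=(242,204),R=(287,203)).items():
    r=np.zeros_like(reg);r[vv-20:vv+20,u-20:u+20]=1
    Q=w[r&(z>60)&(z<80)];print(n,len(Q),Q[:,2].mean() if len(Q) else 0)
    if len(Q)>5:
        c,_r=cv2.minEnclosingCircle(Q[:,:2].astype(np.float32));print(c,_r,Q.mean(0))
Q=w[reg&(z>4)&(z<16)];print('base',len(Q),Q[:,:2].min(0),Q[:,:2].max(0),cv2.minAreaRect(Q[:,:2].astype(np.float32)))
cv2.imwrite('pics/crop.png',np.hstack([cv2.resize(im[175:255,170:330],(640,320),interpolation=2)]))
E
```

```text
handle 463 [ 456.86602703 -286.94701774] -23.29586286343485 -46.88977801182784 48.099609824620806 65.35569760768749
ends [ 413.79894099 -268.40308661] [ 501.04431328 -305.96941216]
blade 283 (array([ 547.02649674, -328.08061363]), array([-0.89220137,  0.45163781]))
notch prongs [[ 521. -304.   55.]
 [ 521. -305.   56.]
 [ 519. -303.   58.]
 [ 519. -304.   59.]
 [ 519. -307.   57.]
 [ 519. -309.   56.]
 [ 518. -303.   51.]
 [ 517. -303.   57.]
 [ 517. -305.   58.]
 [ 517. -306.   58.]
 [ 517. -309.   56.]
 [ 518. -311.   55.]
 [ 518. -313.   56.]
 [ 518. -314.   56.]
 [ 515. -304.   59.]
 [ 515. -307.   57.]
 [ 516. -309.   56.]
 [ 516. -311.   54.]
 [ 516. -313.   55.]
 [ 515. -314.   58.]]
rack/tins 2530
L 166 66.54987282419631
(593.3527221679688, 172.58489990234375) 27.72382354736328 [594.45680167 174.16521362  66.54987282]
M 660 64.56196760018129
(601.6798706054688, 84.23007202148438) 27.563007354736328 [601.62842405  84.89174408  64.5619676 ]
R 139 67.2443373861299
(603.08154296875, 0.858314037322998) 27.08083724975586 [604.93700603   1.70618514  67.24433739]
base 743 [528.37768824 -38.56230399] [658.85711219 225.56171998] ((593.6219482421875, 93.5009536743164), (264.25, 130.3171844482422), 89.88359832763672)
```

View pics/crop.png

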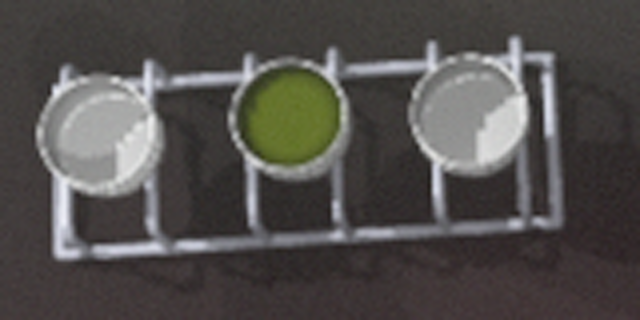

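```bash
cat >> h.py <<'E'
def delta(P,yaw):
    "shift and turn (units) to reach TCP P, tool down with tool x at world yaw deg"
    s=bot.observe();Rc=R.from_quat(s['orientation']);a=np.radians(yaw)
    T=R.from_matrix(np.array([[np.cos(a),np.sin(a),0],[np.sin(a),-np.cos(a),0],[0,0,-1]]))
    d=Rc.inv().apply(np.array(P)-s['tcp_pos'])/25;r=np.degrees((Rc.inv()*T).as_rotvec())/6
    print('t',s['time'],'tcp',np.round(s['tcp_pos'],1),'w',round(s['gripper_width'],3),'F',np.round(s['ft_force'],1),'| d',np.round(d,3),'r',np.round(r,3),'q',np.round(s['qpos'],2))
E
python3 -m crank '[[[1.5,-0.6,0.4,0,0,0.6,0],[3.0,-1.2,0.8,0,0,1.3,0],[4.6,-1.8,1.2,0,0,1.9,0],[6.1,-2.3,1.6,0,0,2.6,0],[7.6,-2.9,2.0,0,0,3.2,0]]]'
python3 -c "from h import *;delta([472,-293,153],-24)"
```

```text
time: 1.02
tcp_pos: [305.0, -413.5, 203.4]
orientation: [0.999, -0.042, 0.0, 0.0]
ft_force: [1.0, -1.5, 0.1]
gripper_width: 0.999
t 1.0167 tcp [ 305.  -413.5  203.4] w 0.999 F [ 1.  -1.5  0.1] | d [ 6.255 -5.361  2.014] r [ 0.005 -0.005  3.203] q [-1.17  0.36  1.48  0.    1.3   0.49]
```

```bash
python3 -m crank '[[[1.3,-1.1,0.2,0,0,0.6,0],[2.5,-2.2,0.4,0,0,1.3,0],[3.8,-3.2,0.5,0,0,1.9,0],[5.0,-4.3,0.7,0,0,2.6,0],[6.25,-5.36,0.8,0,0,3.2,0]]]'
python3 -m crank '[[[0,0,0,0,0,0,0]]]'
python3 - <<'E'
from h import *
delta([472,-293,58],-24)
im,w=grab('wrist','w1.png');np.save('w1.npy',w)
print(bot.spot_in('wrist','fork_grip')[:2])
z=w[...,2];dark=im.max(-1)<90
print('nan',np.isnan(z).mean())
P=w[(z>56)&(z<75)&dark&(abs(w[...,0]-472)<100)&(abs(w[...,1]+293)<80)]
m=P[:,:2].mean(0);v=np.linalg.svd(P[:,:2]-m)[2][0];v*=np.sign(v[0]);s=(P[:,:2]-m)@v
print(len(P),m,np.degrees(np.arctan2(v[1],v[0])),m+v*s.max(),m+v*s.min(),np.median(P[:,2]))
E
```

```text
time: 1.43
tcp_pos: [471.3, -291.7, 183.3]
orientation: [0.978, -0.207, -0.0, -0.0]
ft_force: [0.5, -0.6, -0.0]
gripper_width: 1.0
time: 1.52
tcp_pos: [474.1, -289.0, 183.0]
orientation: [0.979, -0.205, 0.0, -0.001]
ft_force: [0.5, 0.5, 0.2]
gripper_width: 0.997
t 1.5167 tcp [ 474.1 -289.   183. ] w 0.997 F [0.5 0.5 0.2] | d [-0.014  0.191  5.   ] r [-0.017 -0.002  0.064] q [-0.76  0.45  1.4   0.    1.29  1.22]
[{'bbox': [316.6, 81.0, 35.4, 235.3], 'confidence': 0.92}]
nan 0.0041015625
2396 [ 455.56344465 -291.37306596] -23.392071413733046 [ 495.32856248 -308.5744363 ] [ 410.36843563 -271.82286391] 66.42921375004111
```

View pics/w1.png

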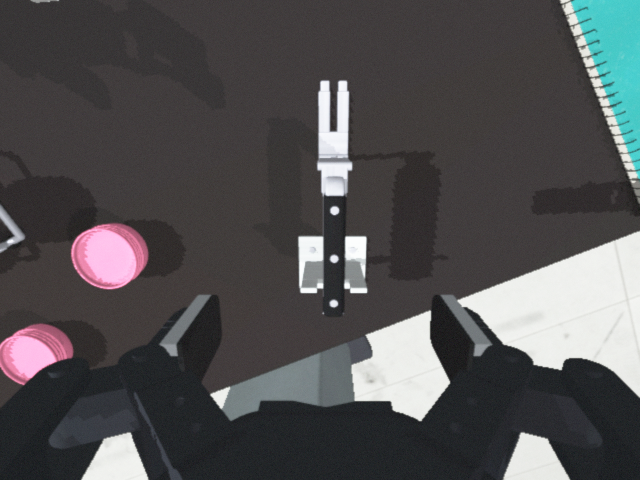

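The picture shows the fork vertical at u≈334. The handle spans rows 195–315 and sits nearly centred between the pads. The arm was still settling, so I'll measure once more.

```bash
python3 - <<'E'
from h import *
for i in range(2):
    im,w=grab('wrist')
    z=w[...,2];dark=im.max(-1)<90
    P=w[(z>60)&(z<75)&dark&(abs(w[...,0]-472)<100)&(abs(w[...,1]+293)<80)]
    m=P[:,:2].mean(0);v=np.linalg.svd(P[:,:2]-m)[2][0];v*=np.sign(v[0]);s=(P[:,:2]-m)@v
    print(len(P),m,np.degrees(np.arctan2(v[1],v[0])),m+v*s.max(),m+v*s.min(),np.median(P[:,2]))
g=m+v*(s.max()-32);print(g,bot.observe()['qd'].round(3) if hasattr(bot.observe()['qd'],'round') else bot.observe()['qd'])
delta([*g,58],np.degrees(np.arctan2(v[1],v[0])))
E
```

```text
2368 [ 456.64265803 -290.09936151] -24.011332043363886 [ 495.98054776 -307.62304184] [ 412.30079764 -270.34658391] 66.4579582281295
2378 [ 457.10160583 -289.90092446] -23.753246613051786 [ 496.55826175 -307.26493728] [ 412.60322629 -270.31815914] 66.43222596403841
[ 467.26902474 -294.37538354] [-0.021 -0.007  0.003 -0.001  0.     0.005]
t 1.7167 tcp [ 469.5 -293.9  183.7] w 1.002 F [0.2 0.9 0.2] | d [-0.074  0.051  5.027] r [0.002 0.001 0.001] q [-0.77  0.45  1.4  -0.    1.29  1.21]
```

```bash
python3 -m crank '[[[0,0.07,1.5,0,0,0,0],[0,0.07,3,0,0,0,0],[0,0.07,4.2,0,0,0,0],[0,0.07,5.03,0,0,0,0],[0,0.07,5.03,0,0,0,0]]]'
python3 -m crank '[[[0,0,0,0,0,0,0.5],[0,0,0,0,0,0,0.8],[0,0,0,0,0,0,1],[0,0,0,0,0,0,1],[0,0,0,0,0,0,1]]]'
python3 -m crank '[[[0,0,0,0,0,0,1],[0,0,0,0,0,0,1],[0,0,0,0,0,0,1],[0,0,0,0,0,0,1],[0,0,0,0,0,0,1]]]'
python3 -c "from h import *;delta([467,-294,58],-23.8)"
```

```text
time: 2.13
tcp_pos: [466.8, -294.9, 54.3]
orientation: [0.978, -0.207, -0.003, -0.002]
ft_force: [-0.3, 0.7, -0.4]
gripper_width: 0.998
time: 2.55
tcp_pos: [469.6, -295.3, 59.0]
orientation: [0.979, -0.206, 0.001, 0.001]
ft_force: [0.3, 0.2, 1.0]
gripper_width: 0.298
time: 2.97
tcp_pos: [469.6, -295.1, 58.7]
orientation: [0.979, -0.206, 0.0, 0.0]
ft_force: [-0.6, 1.7, 6.2]
gripper_width: 0.179
t 2.9667 tcp [ 469.6 -295.1   58.7] w 0.179 F [-0.6  1.7  6.2] | d [-0.111  0.     0.028] r [ 0.004 -0.011  0.01 ] q [-0.77  0.6   1.55 -0.    0.99  1.21]
```

Gripped: the opening is about 15 mm, which matches the handle. Lifting straight up.

```bash
python3 -m crank '[[[0,0,-0.2,0,0,0,1],[0,0,-0.5,0,0,0,1],[0,0,-1.0,0,0,0,1],[0,0,-1.6,0,0,0,1],[0,0,-2.2,0,0,0,1]]]'
python3 -m crank '[[[0,0,-0.8,0,0,0,1],[0,0,-1.8,0,0,0,1],[0,0,-2.8,0,0,0,1],[0,0,-2.8,0,0,0,1],[0,0,-2.8,0,0,0,1]]]'
python3 - <<'E'
from h import *
im,w=grab('wrist','w2.png');np.save('w2.npy',w)
delta([467,-294,183],-23.8)
im,w=grab('top','top2.png');np.save('top2.npy',w)
for t in('fork_grip','rack'): print(bot.spot_in('top',t)[:2])
E
```

```text
time: 3.38
tcp_pos: [469.2, -294.9, 113.8]
orientation: [0.979, -0.206, -0.0, -0.0]
ft_force: [0.2, 1.0, -1.8]
gripper_width: 0.176
time: 3.8
tcp_pos: [469.5, -295.1, 184.2]
orientation: [0.979, -0.206, 0.001, 0.001]
ft_force: [-0.2, -0.2, -0.9]
gripper_width: 0.175
t 3.85 tcp [ 469.1 -294.8  182.8] w 0.176 F [ 0.4  0.4 -1.9] | d [-0.089  0.006 -0.008] r [-0.001  0.002  0.01 ] q [-0.77  0.45  1.4  -0.    1.29  1.21]
[]
[{'bbox': [183.3, 186.0, 127.5, 56.8], 'confidence': 0.96}]
```

View pics/w2.png

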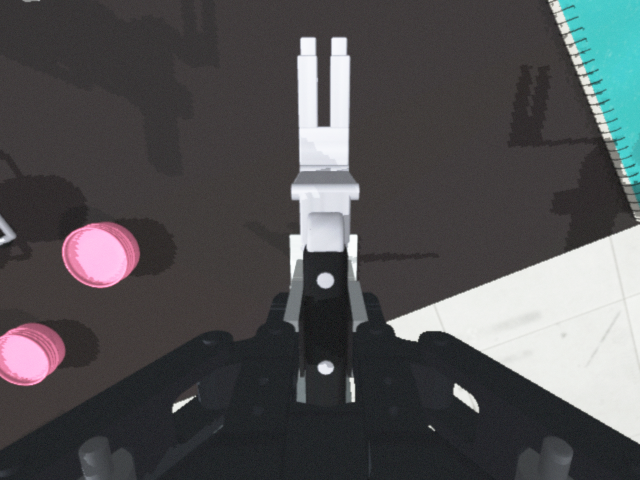

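```bash
python3 - <<'E'
from h import *
w=np.load('w2.npy');im=cv2.imread('pics/w2.png')
s=bot.observe();Rc=R.from_quat(s['orientation']);t=(w.reshape(-1,3)-s['tcp_pos'])
t=Rc.inv().apply(t).reshape(w.shape)
v,u=np.mgrid[0:480,0:640]
b=(v>30)&(v<160)&(u>285)&(u<365)&(abs(t[...,2]-55)<20)
Q=t[b];print('blade n',len(Q),'x',np.percentile(Q[:,0],[.5,99.5]),'y',np.percentile(Q[:,1],[1,99]),'zmed',np.median(Q[:,2]))
A=np.c_[Q[:,:2],np.ones(len(Q))];c=np.linalg.lstsq(A,Q[:,2],rcond=None)[0];print('slope deg x,y',np.degrees(c[:2]),c[2])
for lo in range(50,120,10):
    q=Q[(Q[:,0]>=lo)&(Q[:,0]<lo+10)]
    if len(q)>5:print(lo,len(q),np.percentile(q[:,1],[2,98]).mean(),np.median(q[:,2]))
h=(v>165)&(v<200)&(u>285)&(u<365);print('heel top',np.median(t[h&(t[...,2]<30)],0))
# rack geometry from top2
w=np.load('top2.npy');z=w[...,2]
reg=np.zeros(z.shape,bool);reg[178:250,175:318]=1
B=w[reg&(z>5)&(z<14)&(w[...,0]<575)];p=np.polyfit(B[:,1],B[:,0],1);print('front bar',len(B),p,np.degrees(np.arctan(-p[0])))
B=w[reg&(z>5)&(z<14)&(w[...,0]>620)];p=np.polyfit(B[:,1],B[:,0],1);print('back bar',len(B),p,np.degrees(np.arctan(-p[0])))
R_=w[reg&(z>38)&(z<50)&(w[...,0]<572)];print('rails',len(R_))
for y0 in np.arange(-40,240,4):
    q=R_[(R_[:,1]>=y0)&(R_[:,1]<y0+4)]
    if len(q)>1:print(y0,len(q),q.mean(0).round(1))
E
```

```text
blade n 4922 x [ 56.77627153 110.17013661] y [-11.60731015  11.8427003 ] zmed 53.94562699074483
slope deg x,y [0.71116345 0.25647874] 52.95110131593313
50 340 0.16452374332572983 53.8398465180729
60 1077 0.08766197506212148 53.83544764672564
70 878 0.17720199051519714 53.92868243264729
80 873 0.15062646853983974 53.88509908141159
90 937 -0.07157949198898006 53.79841725875375
100 784 0.11818721599060389 54.57253900029664
110 33 -0.18456656103582159 55.7922749436298
heel top [50.36077939  0.63276113  1.20478025]
front bar 399 [-5.22904204e-02  5.61519669e+02] 2.9932942063669827
back bar 218 [-2.52045006e-02  6.40951929e+02] 1.4438058280680226
rails 157
-28 5 [567.4 -24.7  43.2]
-24 10 [567.3 -22.   42.9]
12 8 [564.7  15.   42.1]
16 12 [566.3  17.8  43.6]
60 9 [561.   62.9  42.8]
64 13 [564.4  65.2  43.2]
100 12 [561.6 103.2  42.9]
104 10 [561.5 105.3  43.4]
148 14 [561.  151.   42.4]
152 21 [561.6 153.4  43.7]
160 2 [570.6 161.9  49.5]
168 2 [568.3 170.   47.1]
188 19 [557.8 190.8  43. ]
192 18 [562.4 193.3  44.4]
```

```bash
python3 -c "from h import *;delta([420,77,160],3)"
```

```text
t 4.0 tcp [ 468.9 -294.6  181.7] w 0.176 F [-0.4  0.3 -1. ] | d [ -7.775 -12.818   0.898] r [-0.014  0.02  -4.458] q [-0.77  0.45  1.4   0.    1.29  1.21]
```

```bash
python3 -m crank '[[[-0.3,-0.5,0,0,0,-0.2,1],[-0.9,-1.5,0,0,0,-0.5,1],[-1.6,-2.7,0,0,0,-0.9,1],[-2.4,-3.9,0.1,0,0,-1.4,1],[-3.1,-5.1,0.2,0,0,-1.8,1]]]'
python3 -c "from h import *;delta([420,77,160],3)"
```

```text
time: 4.42
tcp_pos: [448.7, -145.5, 177.0]
orientation: [0.994, -0.112, -0.001, -0.0]
ft_force: [1.8, -0.3, -1.0]
gripper_width: 0.175
t 4.4167 tcp [ 448.7 -145.5  177. ] w 0.175 F [ 1.8 -0.3 -1. ] | d [-3.096 -8.421  0.69 ] r [-0.009  0.016 -2.64 ] q [-0.57  0.32  1.63  0.    1.19  1.23]
```

```bash
python3 -m crank '[[[-0.4,-1.2,0.1,0,0,-0.4,1],[-0.8,-2.4,0.2,0,0,-0.8,1],[-1.3,-3.6,0.3,0,0,-1.2,1],[-1.7,-4.8,0.4,0,0,-1.5,1],[-2.2,-5.9,0.5,0,0,-1.9,1]]]'
python3 -c "from h import *;delta([420,77,160],3)"
```

```text
time: 4.83
tcp_pos: [428.6, 10.6, 164.7]
orientation: [1.0, -0.013, -0.001, -0.0]
ft_force: [1.3, -0.2, -2.2]
gripper_width: 0.171
t 4.8333 tcp [428.6  10.6 164.7] w 0.171 F [ 1.3 -0.2 -2.2] | d [-0.411 -2.647  0.188] r [-0.004  0.011 -0.743] q [-0.25  0.27  1.76  0.    1.11  1.34]
```

```bash
python3 -m crank '[[[-0.1,-0.9,0.1,0,0,-0.3,1],[-0.3,-1.7,0.15,0,0,-0.5,1],[-0.4,-2.4,0.2,0,0,-0.7,1],[-0.41,-2.65,0.2,0,0,-0.74,1],[-0.41,-2.65,0.2,0,0,-0.74,1]]]'
python3 -m crank '[[[0,0,0,0,0,0,1],[0,0,0,0,0,0,1]]]'
python3 - <<'E'
from h import *
im,w=grab('wrist','w3.png');np.save('w3.npy',w)
delta([420,77,92],3)
z=w[...,2]
m=(z>38)&(z<49)&(w[...,0]>540)&(w[...,0]<575)
P=w[m]
for y0 in np.arange(0,170,4):
    q=P[(P[:,1]>=y0)&(P[:,1]<y0+4)]
    if len(q)>3:print(y0,len(q),q.mean(0).round(1),q[:,0].min().round(1))
Q=w[(z>66)&(z<75)&(w[...,0]>560)&(abs(w[...,1]-85)<40)];print('tin top',len(Q),cv2.minEnclosingCircle(Q[:,:2].astype(np.float32)),Q.mean(0))
print(bot.spot_in('wrist','full_tin_center'))
E
```

```text
time: 5.25
tcp_pos: [420.3, 76.4, 159.9]
orientation: [1.0, 0.026, -0.001, -0.0]
ft_force: [0.3, -0.1, -0.8]
gripper_width: 0.176
time: 5.42
tcp_pos: [421.0, 74.7, 160.2]
orientation: [1.0, 0.025, -0.0, 0.0]
ft_force: [-0.1, -0.1, -0.9]
gripper_width: 0.176
t 5.4667 tcp [421.   74.6 160.3] w 0.18 F [ 0.1  0.2 -2.2] | d [-0.033 -0.097  2.732] r [ 0.002  0.001 -0.031] q [-0.1   0.27  1.77 -0.    1.1   1.42]
12 41 [562.9  15.2  42.8] 559.0
16 128 [563.   17.8  42.9] 558.5
60 63 [560.   63.1  42.8] 555.0
64 114 [560.   65.5  43.2] 554.7
100 90 [557.5 103.   42.8] 552.5
104 102 [557.7 105.4  43.3] 552.5
148 119 [554.7 150.8  43. ] 549.1
152 90 [554.9 153.2  43.7] 549.3
tin top 0 ((0.0, 0.0), 0.0) [nan nan nan]
[{'bbox': [119.1, 146.2, 81.9, 75.0], 'confidence': 0.93}, {'bbox': [374.3, 138.2, 75.9, 76.5], 'confidence': 0.77}, {'bbox': [543.7, 59.5, 96.3, 85.5], 'confidence': 0.65}]<stdin>:10: RuntimeWarning: Mean of empty slice.
  ret = um.true_divide(
```

View pics/w3.png

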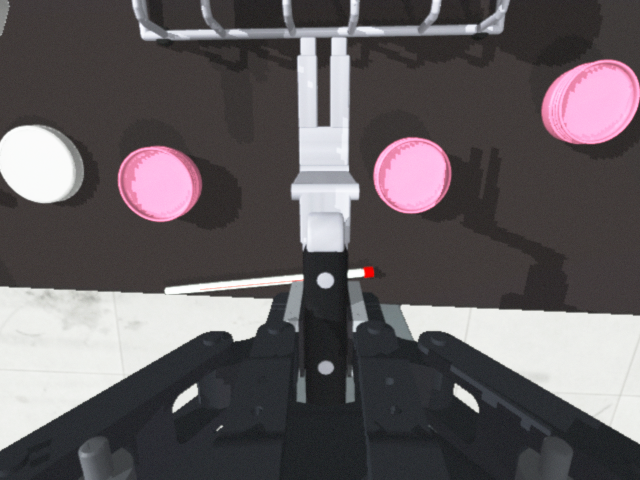

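The tines are lined up with the middle bay's rails (u≈290 and 355, fork centred at 323). Next I'll lower to blade-top z≈38 and re-check alignment.

```bash
python3 -m crank '[[[0,-0.03,0.7,0,0,0,1],[0,-0.05,1.4,0,0,-0.05,1],[0,-0.08,2.1,0,0,-0.05,1],[0,-0.08,2.68,0,0,-0.05,1],[0,-0.08,2.68,0,0,-0.05,1]]]'
python3 -m crank '[[[0,0,0,0,0,0,1],[0,0,0,0,0,0,1]]]'
python3 - <<'E'
from h import *
im,w=grab('wrist');delta([516,82,93],3.2)
s=bot.observe();t=R.from_quat(s['orientation']).inv().apply(w.reshape(-1,3)-s['tcp_pos']);z=w[...,2].ravel()
m=(z>34)&(z<50)&(t[:,0]>125)&(t[:,0]<165)&(abs(t[:,1])<35)
P=t[m];print(len(P))
for sg in(-1,1):
    q=P[P[:,1]*sg>8];print(sg,len(q),q.mean(0),np.percentile(q[:,1],[2,98]),np.polyfit(q[:,0],q[:,1],1))
m=(abs(z-38.5)<5)&(t[:,0]>55)&(t[:,0]<112)&(abs(t[:,1])<16);q=t[m];print('blade',len(q),np.percentile(q[:,1],[1,99]),'z',np.median(z[m]))
E
```

```text
time: 5.93
tcp_pos: [419.6, 76.9, 91.4]
orientation: [1.0, 0.027, -0.002, -0.0]
ft_force: [0.0, -0.5, -1.8]
gripper_width: 0.177
time: 6.1
tcp_pos: [421.1, 77.1, 94.1]
orientation: [1.0, 0.028, 0.001, 0.0]
ft_force: [-0.8, 0.9, -1.4]
gripper_width: 0.176
t 6.15 tcp [421.2  77.2  94.3] w 0.175 F [ 0.2 -0.7 -1.2] | d [3.798 0.018 0.057] r [ 0.003 -0.017 -0.005] q [-0.1   0.38  1.86 -0.    0.9   1.42]
0<stdin>:7: RuntimeWarning: Mean of empty slice.
  ret = um.true_divide(
Traceback (most recent call last):
IndexError: index -1 is out of bounds for axis 0 with size 0
```

```bash
python3 -m crank '[[[0.2,0.02,0.05,0,0,0,1],[0.5,0.02,0.06,0,0,0,1],[0.9,0.02,0.06,0,0,0,1],[1.2,0.02,0.06,0,0,0,1],[1.4,0.02,0.06,0,0,0,1]]]'
python3 -m crank '[[[0,0,0,0,0,0,1]]]'
python3 - <<'E'
from h import *
im,w=grab('top','top3.png');delta([516,82.2,93],3.2)
cv2.imwrite('pics/crop3.png',cv2.resize(cv2.cvtColor(im[170:270,170:330],cv2.COLOR_RGB2BGR),(800,500),interpolation=2))
E
```

```text
time: 6.57
tcp_pos: [457.0, 78.9, 92.1]
orientation: [1.0, 0.028, 0.001, 0.0]
ft_force: [0.5, -0.1, -0.7]
gripper_width: 0.181
time: 6.65
tcp_pos: [456.8, 78.9, 92.0]
orientation: [1.0, 0.028, 0.001, 0.0]
ft_force: [-0.8, -0.7, -1.2]
gripper_width: 0.176
t 6.7 tcp [456.   79.   91.8] w 0.174 F [-0.  -0.  -1.7] | d [ 2.405  0.005 -0.046] r [ 0.    -0.001  0.   ] q [-0.09  0.43  1.77  0.    0.94  1.43]
```

View pics/crop3.png

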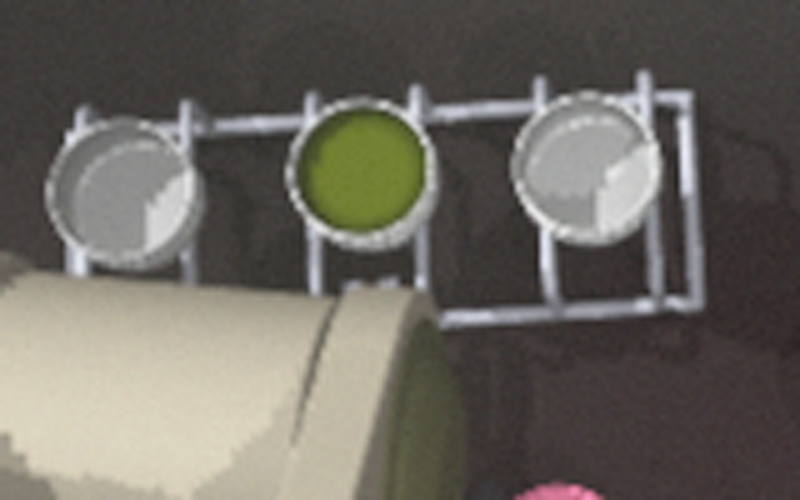

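Tine tips show at (371,285), centred between the rails at 316 and 421. Advancing under the tin.

```bash
python3 -m crank '[[[0.4,0,0,0,0,0,1],[0.9,0,0,0,0,0,1],[1.4,0,0,0,0,0,1],[1.8,0,0,0,0,0,1],[2.0,0,0,0,0,0,1]]]'
python3 -m crank '[[[0.15,0,0,0,0,0,1],[0.3,0,0,0,0,0,1],[0.3,0,0,0,0,0,1],[0.3,0,0,0,0,0,1]]]'
python3 - <<'E'
from h import *
im,w=grab('wrist','w4.png');delta([520,82.5,93],3.2)
s=bot.observe();t=R.from_quat(s['orientation']).inv().apply(w.reshape(-1,3)-s['tcp_pos']);z=w[...,2].ravel()
m=(z>62)&(z<75)&(t[:,0]>51)&(t[:,0]<130)&(abs(t[:,1])<40);P=t[m]
print(len(P),np.percentile(P,[1,99],axis=0),cv2.minEnclosingCircle(P[:,:2].astype(np.float32)))
E
```

```text
time: 7.12
tcp_pos: [506.1, 81.7, 91.8]
orientation: [1.0, 0.028, 0.0, 0.0]
ft_force: [-0.7, -0.0, -1.5]
gripper_width: 0.174
time: 7.45
tcp_pos: [512.6, 82.2, 91.8]
orientation: [1.0, 0.028, -0.0, -0.0]
ft_force: [-1.5, -0.1, -0.8]
gripper_width: 0.177
t 7.5 tcp [512.5  82.2  91.8] w 0.175 F [ 0.7 -0.7 -1.2] | d [ 0.299  0.004 -0.047] r [-0.001  0.005 -0.   ] q [-0.07  0.51  1.62  0.    1.02  1.45]
17714 [[ 51.24651485 -22.64666882  20.58823555]
 [113.00005946  27.44466743  28.47026886]] ((81.92294311523438, 0.9717909693717957), 33.364112854003906)
```

View pics/w4.png

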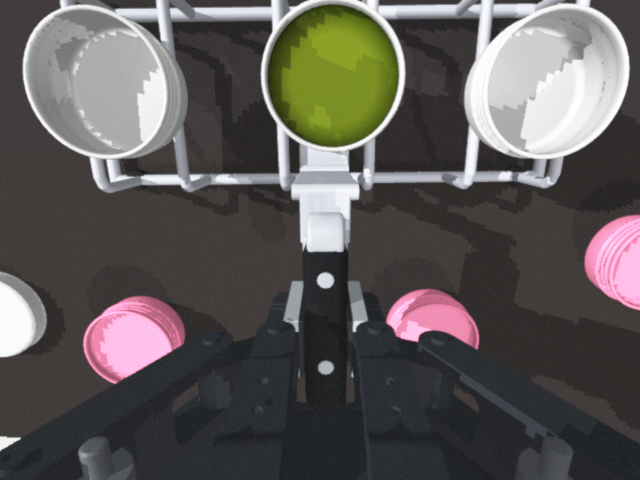

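The tin is centred at u≈333 and the heel at 325. It stands about 6 mm ahead of the heel and 2 mm to the right. I'll close the gap, then start the lift gently.

```bash
python3 -m crank '[[[0.05,0.03,0,0,0,0,1],[0.1,0.06,0,0,0,0,1],[0.16,0.06,0,0,0,0,1],[0.16,0.06,0,0,0,0,1],[0.16,0.06,0,0,0,0,1]]]'
python3 -m crank '[[[0,0,-0.1,0,0,0,1],[0,0,-0.2,0,0,0,1],[0,0,-0.3,0,0,0,1],[0,0,-0.4,0,0,0,1],[0,0,-0.5,0,0,0,1]]]'
python3 -m crank '[[[0,0,-0.1,0,0,0,1],[0,0,-0.2,0,0,0,1],[0,0,-0.2,0,0,0,1],[0,0,-0.2,0,0,0,1]]]'
python3 - <<'E'
from h import *
im,w=grab('wrist','w5.png');delta([520,82.5,199.5],3.2)
s=bot.observe();t=R.from_quat(s['orientation']).inv().apply(w.reshape(-1,3)-s['tcp_pos']);z=w[...,2].ravel()
m=(t[:,2]<27)&(t[:,2]>15)&(t[:,0]>57)&(t[:,0]<130)&(abs(t[:,1])<40);P=t[m]
print(len(P),np.percentile(P,[1,99],axis=0),cv2.minEnclosingCircle(P[:,:2].astype(np.float32)))
# level of balm/rim plane
g=im.reshape(-1,3).astype(int);gm=m|((g[:,1]>g[:,2]+40)&(t[:,0]>57)&(abs(t[:,1])<30));gm&=(g[:,1]>g[:,2]+40);Q=w.reshape(-1,3)[gm]
Q=Q[np.isfinite(Q).all(1)];c=np.linalg.lstsq(np.c_[Q[:,:2],np.ones(len(Q))],Q[:,2],rcond=None)[0];print('balm',len(Q),Q.mean(0),'tilt deg',np.degrees(c[:2]))
E
```

```text
time: 7.92
tcp_pos: [517.1, 80.8, 91.9]
orientation: [1.0, 0.028, 0.0, -0.0]
ft_force: [-0.3, -0.0, -1.6]
gripper_width: 0.178
time: 8.33
tcp_pos: [517.0, 80.9, 104.7]
orientation: [1.0, 0.028, 0.0, 0.0]
ft_force: [0.3, 0.1, -1.7]
gripper_width: 0.176
time: 8.67
tcp_pos: [517.1, 80.9, 109.5]
orientation: [1.0, 0.028, 0.0, 0.0]
ft_force: [-0.0, -0.8, -1.8]
gripper_width: 0.18
t 8.7167 tcp [517.   80.9 109.4] w 0.176 F [-0.2  0.6 -0.7] | d [ 0.123 -0.058 -3.606] r [-0.     0.001 -0.001] q [-0.07  0.49  1.58  0.    1.07  1.44]Traceback (most recent call last):
  File "<stdin>", line 5, in <module>
    return _quantile_unchecked(
        a, q, axis, out, overwrite_input, method, keepdims, weights)
    return _ureduce(a,
                    func=_quantile_ureduce_func,
    ...<5 lines>...
                    overwrite_input=overwrite_input,
                    method=method)
    r = func(a, **kwargs)
    result = _quantile(arr,
                       quantiles=q,
    ...<2 lines>...
                       out=out,
                       weights=wgt)
    slices_having_nans = np.isnan(arr[-1, ...])
                                  ~~~^^^^^^^^^
IndexError: index -1 is out of bounds for axis 0 with size 0
```

View pics/w5.png

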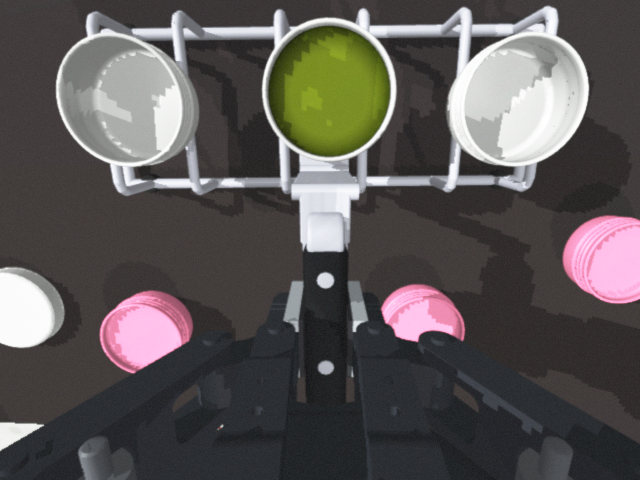

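```bash
cat > tin.py <<'E'
from h import *
def tin(f=None,P=[517,81,199.5]):
    im,w=grab('wrist',f);delta(P,3.2)
    s=bot.observe();t=R.from_quat(s['orientation']).inv().apply(w.reshape(-1,3)-s['tcp_pos']);W=w.reshape(-1,3)
    m=(t[:,2]<38)&(t[:,2]>22)&(t[:,0]>55)&(t[:,0]<130)&(abs(t[:,1])<40);P=t[m]
    print(len(P),np.percentile(P,[1,99],axis=0).round(1),cv2.minEnclosingCircle(P[:,:2].astype(np.float32)))
    g=im.reshape(-1,3).astype(int);Q=W[m&(g[:,1]>g[:,2]+40)]
    c=np.linalg.lstsq(np.c_[Q[:,:2],np.ones(len(Q))],Q[:,2],rcond=None)[0];print('balm',len(Q),Q.mean(0),'tilt deg',np.degrees(c[:2]))
E
python3 -c "from tin import *;tin()"
```

```text
t 8.7667 tcp [517.   80.9 109.3] w 0.176 F [-0.2  0.7 -1.6] | d [ 0.    -0.005 -3.608] r [-0.     0.002 -0.001] q [-0.07  0.49  1.59  0.    1.07  1.44]
15059 [[ 58.9 -23.9  29.8]
 [109.   26.2  37.5]] ((83.93054962158203, 1.193586826324463), 26.968402862548828)
balm 11734 [601.71881428  84.02454237  73.29009924] tilt deg [-0.09263827  0.43057046]
```

The tin is off the rails and level, its front about 4 mm from the heel. Raising it to about 10 cm.

```bash
python3 -m crank '[[[0,0,-0.15,0,0,0,1],[0,0,-0.4,0,0,0,1],[0,0,-0.8,0,0,0,1],[0,0,-1.2,0,0,0,1],[0,0,-1.6,0,0,0,1]]]'
python3 -m crank '[[[0,0,-0.4,0,0,0,1],[0,0,-0.8,0,0,0,1],[0,0,-1.2,0,0,0,1],[0,0,-1.6,0,0,0,1],[0,0,-1.85,0,0,0,1]]]'
python3 -m crank '[[[0,0,-0.1,0,0,0,1],[0,0,-0.15,0,0,0,1],[0,0,-0.15,0,0,0,1],[0,0,-0.15,0,0,0,1],[0,0,-0.15,0,0,0,1]]]'
python3 -m crank '[[[0,0,0,0,0,0,1],[0,0,0,0,0,0,1],[0,0,0,0,0,0,1],[0,0,0,0,0,0,1],[0,0,0,0,0,0,1]]]'
python3 -c "
from tin import *;tin()
im,w=grab('scene','s2.png')
z=w[...,2]
cv2.imwrite('pics/s2c.png',cv2.resize(cv2.cvtColor(im[150:380,120:420],cv2.COLOR_RGB2BGR),(780,598),interpolation=2))"
```

```text
time: 9.18
tcp_pos: [517.1, 80.9, 150.3]
orientation: [1.0, 0.028, 0.0, 0.0]
ft_force: [-0.2, 0.6, -1.5]
gripper_width: 0.173
time: 9.6
tcp_pos: [517.3, 80.9, 197.1]
orientation: [1.0, 0.028, 0.001, 0.0]
ft_force: [-1.7, -0.2, -1.9]
gripper_width: 0.181
time: 10.02
tcp_pos: [516.9, 80.9, 198.9]
orientation: [1.0, 0.028, -0.0, -0.0]
ft_force: [0.3, -0.9, -2.2]
gripper_width: 0.177
time: 10.43
tcp_pos: [517.0, 80.9, 199.3]
orientation: [1.0, 0.028, -0.0, -0.0]
ft_force: [0.1, -0.7, -2.5]
gripper_width: 0.175
t 10.4833 tcp [517.1  80.9 199.4] w 0.174 F [-0.   0.9 -1.2] | d [-0.002 -0.005 -0.005] r [-0.    -0.    -0.001] q [-0.07  0.38  1.46  0.    1.3   1.44]
15044 [[ 58.9 -24.   29.8]
 [109.1  26.2  37.5]] ((83.90670776367188, 1.0250364542007446), 27.100887298583984)
balm 11587 [601.79718601  83.88441061 163.37915028] tilt deg [-0.1170443   0.38327002]
```

View pics/s2c.png

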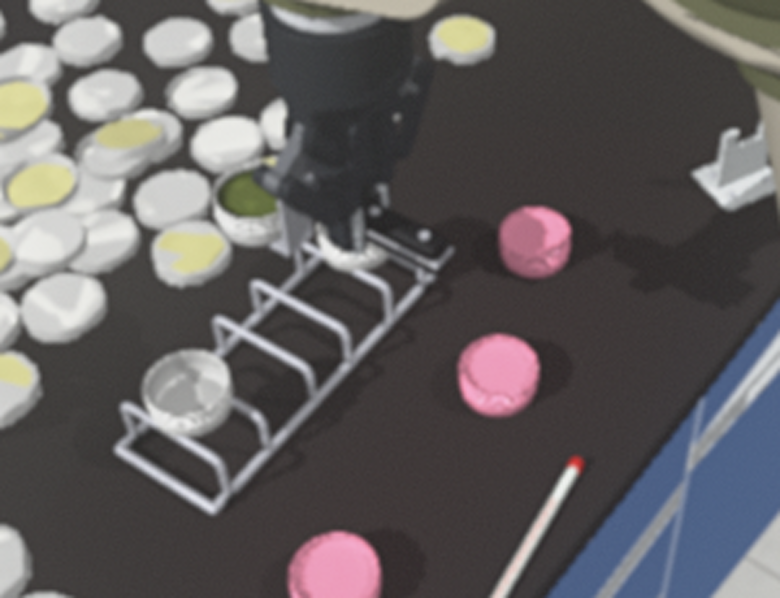

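The full tin is up on the fork and level at (250,205). The middle bay is empty, and the empty tins are still on the rack at (187,392) and (350,245, partly hidden). Handing in.

```bash
python3 -c "
from station import bot
print(bot.hand_in())"
```

```text
the job is handed in; nothing more can be done
None
```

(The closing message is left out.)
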